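Spread a heap of cooling fans in the tray

ROBOT

A 6-joint arm with a two-finger parallel gripper is mounted at the origin on the work surface. World frame = base frame: x ahead of the robot, y to its left, z up, the work surface at z = 0. Lengths are in mm, angles in degrees, forces in N, time in s.
With the tool pointing down it reaches from about 350 to 800 mm from the base axis. Payload 7.3 kg.
Tool frame: the origin (TCP) lies between the finger pads; the fingertips stand manip.tip_reach ahead of it and the grasp point (between the pads) lies 5 mm behind it (manip.tip_reach is the distance from the TCP to the fingertips, in mm); z points along the fingers, y is the line along which they close (so a half turn about z gives the same grasp; the last joint's range is limited). The gripper opens to 85 mm and grips with 20 to 120 N. Pads are 22 mm wide; open, the fingers measure 114 mm over their backs; the gripper's body (76 mm by 85 mm) begins 54 mm behind the grasp point. The pads swing forward as they close: fully open they stand 13 mm farther back than shut.
Start: joints at [61.937, 19.595, 87.324, -0, 73.075, -8.365], TCP at [176.946, 494.301, 245.322] pointing down, gripper open.
Joint ranges: [-145.02, 145.02], [-44.19, 115.74], [2.07, 154.8], [-57.11, 237.11], [16.16, 152.29], [-177.93, 177.93]. Speed limits (degrees/s): [147.25, 147.25, 180, 180, 180, 180].

INTERFACE

Orientations are given as [roll, pitch, yaw] about the fixed x, y, z axes, in that order (R = Rz(yaw) Ry(pitch) Rx(roll)).
In Python, from plant import manip, cams gives the robot as it stands.
- The arm moves only by the tool drive_tool, never from a script. Its arguments are lists of equal length, an entry for each row: "delta_pos": the shift along the tool's x, y, z in units of 300 mm (1.0 is 300 mm), a list of three; "rotation": the turn, a rotation vector about the tool's x, y, z in units of 5 degrees (1.0 is 5 degrees), a list of three; "hand": the opening, from 0 (shut) to 1 (fully open). A call has 1 to 5 rows; each row shifts and turns the commanded pose from where the row before left it, along the tool's axes as they then stand; what a row does not reach is not made up. A row lasts 1/8 s, in which the tool goes at most 62.5 mm and 10.7 degrees, less where a joint would pass 70% of its speed; a pose out of reach is approached as far as the arm can. A call with a number of a shift or a turn outside -1 to 1 is refused whole. A call with a gripper value outside its range is refused whole. The fingers move at their own pace and stop on an object; "force" is the grip in N (left out, the last holds). Time passes only in rows, so rows that do not move let the fingers close. It gives the time, the measured TCP pose, the force, the opening and the grip force at its end, in the units of the state.
- manip.observe(): the state, without advancing time (a new reading comes with each control period).
- cams.get_image(name): name is "side" or "top"; returns a dict with "color" (480x640x3 uint8, blue, green, red), "fx", "fy", "cx", "cy" (pixels), "world_from_camera" (4x4, takes a point from camera to world coordinates). Camera axes: x right, y down, z forward; pixel columns grow to the right and rows downward; lengths in mm; the calibration is good to about 2 mm. A picture is of the moment at which its call begins. There is no depth.
- manip.hand_in(): hands the job in; it is judged then, once.
The state is a dict: "clock": time; "joint_pos": joint angles; "joint_velocities": joint speeds; "effort": joint torques, N m; "eef_pos": TCP position; "eef_rot": TCP orientation; "wrist_force": force on the tool from outside, world axes, zero at the start; "wrist_torque": the same for the moment, N m; "gripper_width": opening from 0.0 (shut) to 1.0 (fully open); "gripper_force": force on a finger pad.
Only numpy, scipy, OpenCV 4.12 (cv2) and the standard library are available. Lean on these libraries where they do the work, as an engineer would, in place of code of your own. Each camera call takes 0.05 s, during which the arm holds its last target. There are 200 camera calls.

TASK

Spread the heaped cooling fans into one even layer: a fan lying flat (either face up) in the middle of each quarter of the framed tray, square with the tray's sides. Lift the fan that stands on edge out still upright, stand it on the cork mat and let go, tip it over to lie flat there and let it be, then take it up flat and set it in its quarter too. Do not drop or throw the fans, and leave the other things on the bench where they are.

Things in the scene. Friction and masses are not known exactly. Their poses are not given: they have to be found in the camera images.
- tray: fixed shallow tray with an aluminium frame: outside 290 mm (its x) by 310 mm (its y), inside 260 x 280 mm, frame top 18 mm and floor 4 mm above the bench; two thin dark lines on the floor cross at its centre and mark four quarters of 130 x 140 mm; origin under its centre at bench height, z up. It may be on either side of the bench
- quarter0 (a point): middle of a quarter of the tray, on the tray floor, at -65 mm, -70 mm in the tray's frame
- quarter1 (a point): middle of a quarter of the tray, on the tray floor, at -65 mm, 70 mm in the tray's frame
- quarter2 (a point): middle of a quarter of the tray, on the tray floor, at 65 mm, -70 mm in the tray's frame
- quarter3 (a point): middle of a quarter of the tray, on the tray floor, at 65 mm, 70 mm in the tray's frame
- mat: fixed flat cork mat beside the tray, 150 x 150 mm, 4 mm thick; origin at the centre of its underside at bench height, z up
- fan_standing: cooling fan, a dark square frame 60 x 60 mm and 25 mm thick, solid enough to grip anywhere on its rim, about 0.09 kg; origin at its very centre; at the start it stands on edge on the tray floor (60 mm tall) between fan_a and fan_b; its x axis runs through its 25 mm thickness (level at the start, vertical once it lies flat), its y and z axes along its 60 mm sides
- fan_a: cooling fan, a dark square frame 60 x 60 mm and 25 mm thick, solid enough to grip anywhere on its rim, about 0.09 kg; origin at its very centre; z axis through its 25 mm thickness, x and y along its sides; at the start it lies flat on the tray floor, close along one face of the standing fan
- fan_b: cooling fan, a dark square frame 60 x 60 mm and 25 mm thick, solid enough to grip anywhere on its rim, about 0.09 kg; origin at its very centre; z axis through its 25 mm thickness, x and y along its sides; at the start it lies flat on the tray floor, close along the other face of the standing fan, with fan_c on top of it
- fan_c: cooling fan, a dark square frame 60 x 60 mm and 25 mm thick, solid enough to grip anywhere on its rim, about 0.09 kg; origin at its very centre; z axis through its 25 mm thickness, x and y along its sides; at the start it lies flat on top of fan_b
- tape_roll: bystander: roll of yellow tape lying flat, 100 mm across, 45 mm high, origin at the centre of its underside
- paste_jar: bystander: upright jar 72 mm across, 80 mm high, origin at the centre of its underside
- board_stack: bystander: stack of green circuit boards 90 x 110 x 65 mm, origin at the centre of its underside
Things that resemble listed ones, but are neither listed nor needed, are in the scene too. What is shaped like the fan_a but purple or yellow is not meant.

How it is judged (in metres and radians):
On the way, in this order (a step that is already met when the one before it is completed fails the run):
1. the standing fan is lifted, still upright (within 25 degrees), so that its centre is more than 55 mm above the tray's underside (20 mm of lift) (angle between fan_standing's own x axis and vertical between 1.134 and 2.007 rad and z of fan_standing in the frame of tray above 0.055 m), for 0.1 s.
2. that fan stands on the cork mat (within 25 degrees of upright, its centre within 70 mm of the mat's centre), let go (angle between fan_standing's own x axis and vertical between 1.134 and 2.007 rad and z of fan_standing in the frame of mat below 0.04 m and horizontal distance between fan_standing and mat below 0.07 m and contact force between the fingers and fan_standing below 0.05 N), for 0.1 s.
3. that fan lies flat (within 7 degrees) on the cork mat, its centre within 70 mm of the mat's centre, let go ((angle between fan_standing's own x axis and vertical below 0.12 rad or angle between fan_standing's own x axis and vertical above 3.0216 rad) and z of fan_standing in the frame of mat below 0.022 m and horizontal distance between fan_standing and mat below 0.07 m and contact force between the fingers and fan_standing below 0.05 N), for 0.1 s.
At the end, for the whole second after the job is handed in: each quarter of the tray has a fan whose centre is within 22 mm of the quarter's middle; all four fans lie flat (within 7 degrees) on the tray floor, either face up, square with the tray's sides (within 11 degrees, any side), at rest (horizontal distance between any of fan_standing, fan_a, fan_b, fan_c and quarter0 below 0.022 m and horizontal distance between any of fan_standing, fan_a, fan_b, fan_c and quarter1 below 0.022 m and horizontal distance between any of fan_standing, fan_a, fan_b, fan_c and quarter2 below 0.022 m and horizontal distance between any of fan_standing, fan_a, fan_b, fan_c and quarter3 below 0.022 m and (angle between fan_standing's own x axis and vertical below 0.12 rad or angle between fan_standing's own x axis and vertical above 3.0216 rad) and (angle between the y axis of fan_standing and the x axis of tray, either way round below 0.2 rad or angle between the y axis of fan_standing and the y axis of tray, either way round below 0.2 rad) and z of each of fan_standing, fan_a, fan_b, fan_c in the frame of tray below 0.021 m and linear speed of each of fan_standing, fan_a, fan_b, fan_c below 0.02 m/s and (angle between fan_a's own z axis and vertical below 0.12 rad or angle between fan_a's own z axis and vertical above 3.0216 rad) and (angle between the y axis of fan_a and the x axis of tray, either way round below 0.2 rad or angle between the y axis of fan_a and the y axis of tray, either way round below 0.2 rad) and (angle between fan_b's own z axis and vertical below 0.12 rad or angle between fan_b's own z axis and vertical above 3.0216 rad) and (angle between the y axis of fan_b and the x axis of tray, either way round below 0.2 rad or angle between the y axis of fan_b and the y axis of tray, either way round below 0.2 rad) and (angle between fan_c's own z axis and vertical below 0.12 rad or angle between fan_c's own z axis and vertical above 3.0216 rad) and (angle between the y axis of fan_c and the x axis of tray, either way round below 0.2 rad or angle between the y axis of fan_c and the y axis of tray, either way round below 0.2 rad)); the robot touches nothing.
It fails at once if a bystander (tape roll, jar, board stack) is moved more than 20 mm (distance of any of tape_roll, paste_jar, board_stack from where it was at the start of the episode above 0.02 m).
It fails at once if a fan is dropped or thrown (faster than 1.2 m/s, as after a fall of 7 cm, out of the fingers) ((linear speed of fan_standing above 1.2 m/s and contact force between the fingers and fan_standing below 0.01 N) or (linear speed of fan_a above 1.2 m/s and contact force between the fingers and fan_a below 0.01 N) or (linear speed of fan_b above 1.2 m/s and contact force between the fingers and fan_b below 0.01 N) or (linear speed of fan_c above 1.2 m/s and contact force between the fingers and fan_c below 0.01 N)).
It also fails if it takes over 72 s, if anything falls off the work surface, if the arm or the gripper's body presses on something with over 40 N, if the wrist force passes 120 N, or if a joint passes its speed limit or range.

## Working session

There is one attempt and no reset: what is moved stays moved. The work goes in short steps, Python scripts to look and compute and a tool call to move; the robot and the scene stay as the last step left them, time stands still between calls to the robot, and variables do not carry over. Pictures are saved under pics/ and viewed, at most 13 in all, crops included, and the job is handed in when it is done.

Besides the shell and the picture viewer there is one more tool, called after "Emit:" as a command line: name --argument value ..., lists and objects as JSON in quotes. drive_tool: Moves the arm, as the interface text tells. Its arguments: {"type":"object","properties":{"delta_pos":{"type":"array","items":{"type":"array","items":{"type":"number"}}},"rotation":{"type":"array","items":{"type":"array","items":{"type":"number"}}},"hand":{"type":"array","items":{"type":"number"}},"force":{"type":"number"}},"required":["delta_pos","rotation","hand"]}

```bash
ls; mkdir -p pics; python3 - <<'E'
from plant import manip, cams
import cv2
print(manip.tip_reach, manip.observe())
for n in ("top","side"):
    d=cams.get_image(n); cv2.imwrite(f"pics/{n}0.png",d["color"]); print(n,d["fx"],d["fy"],d["cx"],d["cy"],d["world_from_camera"])
E
```

```text
pics
14.0 {'clock': 0.0, 'joint_pos': array([ 6.19361269e+01,  1.96392294e+01,  8.73798776e+01,  3.35441404e-04,
        7.30758643e+01, -8.36635018e+00]), 'joint_velocities': array([-0.0047189 , -0.02336464, -0.02404863, -0.11985344,  0.05663624,
        0.01616195]), 'effort': array([ 2.48309980e-04, -4.33690703e+01, -2.46013570e+01, -2.04365288e-04,
        7.97870394e-03, -2.61091586e-06]), 'eef_pos': array([176.74861867, 493.92302961, 244.58453366]), 'eef_rot': array([-1.79906086e+02, -1.41358524e-02,  1.60302368e+02]), 'wrist_force': array([ 0.27103703, -0.01468412, -0.14832053]), 'wrist_torque': array([-0.01702174, -0.01433284,  0.02787099]), 'gripper_force': 0.0, 'gripper_width': 1.0017797832478272}
top 484.16169491869675 484.16169491869675 328.64809826690424 225.21155773611054 [[-4.69669465e-03 -9.75651563e-01  2.19276009e-01  2.96992970e+02]
 [-9.99981740e-01  3.74846870e-03 -4.74018815e-03  1.89148560e+01]
 [ 3.80282272e-03 -2.19294268e-01 -9.75651353e-01  1.36427229e+03]
 [ 0.00000000e+00  0.00000000e+00  0.00000000e+00  1.00000000e+00]]
side 510.6551953789382 510.6551953789382 320.4047553321793 234.019201308939 [[ 7.56053284e-01 -3.92461768e-01  5.23791173e-01 -8.01775689e+01]
 [-6.54284320e-01 -4.74210656e-01  5.89097855e-01 -7.10833451e+02]
 [ 1.71889697e-02 -7.88097719e-01 -6.15310105e-01  8.24952579e+02]
 [ 0.00000000e+00  0.00000000e+00  0.00000000e+00  1.00000000e+00]]
```

View pics/top0.png

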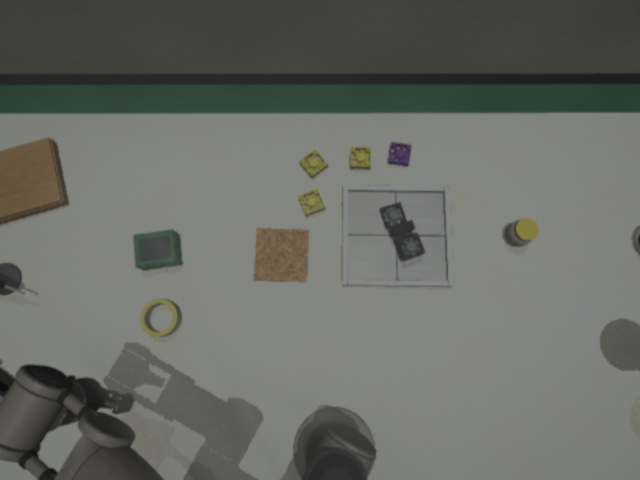

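View pics/side0.png

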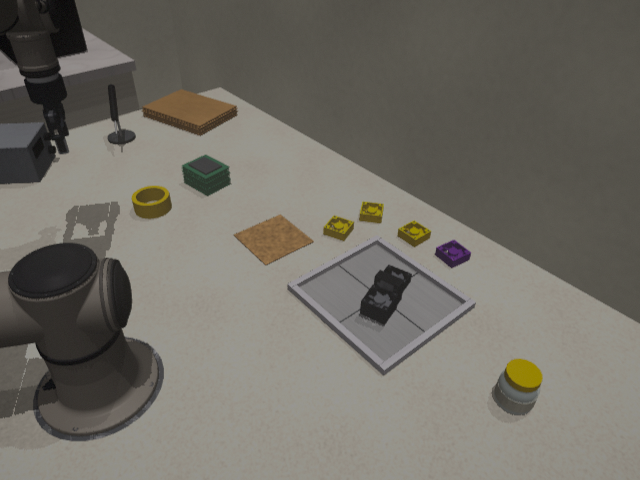

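The top view shows the tray at about (342–452, 187–287), the mat at (282, 255), and the dark heap around (393, 215)–(409, 246), with the standing fan at about (404, 228). The side view shows the heap at about (385, 292). Next I'll measure and enlarge it.

```bash
cat > h.py <<'E'
import cv2, numpy as np
from plant import manip, cams
def ray(d,uv):
    T=np.array(d["world_from_camera"]); uv=np.atleast_2d(uv).astype(float)
    v=np.c_[(uv[:,0]-d["cx"])/d["fx"],(uv[:,1]-d["cy"])/d["fy"],np.ones(len(uv))]@T[:3,:3].T
    return T[:3,3],v
def plane(d,uv,z):
    o,v=ray(d,uv); return (o+v*((z-o[2])/v[:,2])[:,None])[:,:2]
def cross(d1,p1,d2,p2):
    o1,v1=ray(d1,p1); o2,v2=ray(d2,p2); v1,v2=v1[0],v2[0]
    A=np.c_[v1,-v2]; t,*_=np.linalg.lstsq(A,o2-o1,rcond=None)
    a,b=o1+t[0]*v1,o2+t[1]*v2; return (a+b)/2, np.linalg.norm(a-b)
def proj(d,P):
    T=np.linalg.inv(np.array(d["world_from_camera"])); c=np.atleast_2d(P)@T[:3,:3].T+T[:3,3]
    return np.c_[c[:,0]/c[:,2]*d["fx"]+d["cx"],c[:,1]/c[:,2]*d["fy"]+d["cy"]]
def big(m):
    cs=cv2.findContours(m.astype(np.uint8),cv2.RETR_EXTERNAL,cv2.CHAIN_APPROX_NONE)[0]
    return max(cs,key=cv2.contourArea)
def crop(d,x,y,w,h,k,name):
    c=d["color"][y:y+h,x:x+w].astype(float)*1.8
    cv2.imwrite(name,cv2.resize(np.clip(c,0,255).astype(np.uint8),None,fx=k,fy=k,interpolation=cv2.INTER_CUBIC))
E
python3 - <<'E'
from h import *
t,s=cams.get_image("top"),cams.get_image("side")
crop(t,335,180,125,112,6,"pics/tc.png"); crop(s,280,230,200,140,4,"pics/sc.png")
hsv=cv2.cvtColor(t["color"],cv2.COLOR_BGR2HSV)
m=(hsv[...,0]>5)&(hsv[...,0]<25)&(hsv[...,1]>70); m[:, :220]=0; m[:215]=0; m[300:]=0; m[:,320:]=0
r=cv2.minAreaRect(big(m)); print("mat px",r); w=plane(t,cv2.boxPoints(r),4); print(w,w.mean(0))
hs=cv2.cvtColor(s["color"],cv2.COLOR_BGR2HSV); m=(hs[...,0]>5)&(hs[...,0]<20)&(hs[...,1]>70); m[:205]=0; m[275:]=0; m[:,:225]=0; m[:,318:]=0
q=cv2.approxPolyDP(big(m),6,True)[:,0]; print("mat side",q,plane(s,q,4),plane(s,q,4).mean(0))
g=t["color"].max(2); print(g[190:284:6,346:450:6])
E
```

```text
mat px ((281.0932312011719, 254.70310974121094), (51.604679107666016, 50.97169876098633), 1.9091522693634033)
[[447.83015171 221.32854731]
 [594.20399859 220.67990478]
 [588.57618791  72.46328495]
 [442.38670746  76.52982265]] [518.24926142 147.75038992]
mat side [[313 241]
 [281 215]
 [234 234]
 [265 264]] [[584.96878934  65.25267438]
 [590.89899712 207.91980556]
 [445.5481516  218.5289288 ]
 [437.95016066  71.51224666]] [514.84152468 140.80341385]
[[131  89  88  89  96  99 103 105 112 114 115 113 114 113 114 115 116 133]
 [133 122 122 123 123 124 124 125 119 125 125 125 125 124 122 121 113 134]
 [133 123 123 122 122 125 126 126 115  94 126 125 125 125 125 123 115 134]
 [133 123 122 123 123 124  64  68  74  54 125 124 125 124 122 124 114 133]
 [133 123 122 123 121 123  54  62  86  84 124 125 125 124 126 123 119 133]
 [133 124 125 124 124 125  98  74  69  63  74  93 126 126 126 124 124 133]
 [132 126 126 125 124 125 127  52  51  50  51  51 125 125 124 125 124 133]
 [132 124 125 123 123 124 124  86  52  48  50  88 118 125 125 125 124 133]
 [132 125 127 126 127 128 127 126  64  51  54  66  54 125 123 122 121 133]
 [133 127 128 129 129 128 128 128  80  50  69  86  63 123 124 121 121 132]
 [133 130 132 132 131 130 129 128 125  47  67  78  67  85 125 122 122 132]
 [132 129 130 131 130 129 129 128 127  52  57  59  92 125 123 122 122 130]
 [131 132 132 133 131 130 129 128 127 118 117 115 116 125 126 125 125 124]
 [132 132 134 132 133 130 128 129 129 127 126 128 127 126 126 125 127 119]
 [131 132 132 133 132 131 130 130 127 129 126 126 126 127 125 125 123 119]
 [130 134 133 128 128 127 126 129 127 116 125 121 118 129 130 130 123 120]]
```

View pics/tc.png

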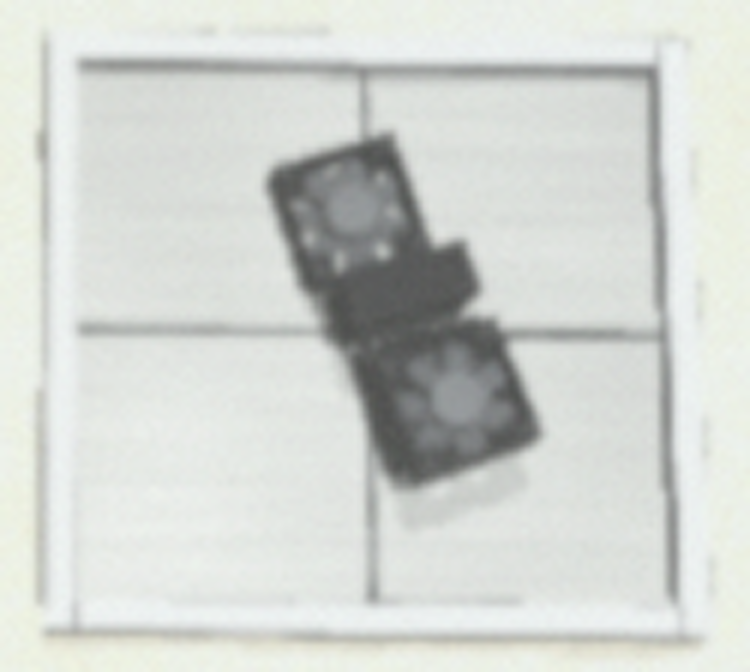

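View pics/sc.png

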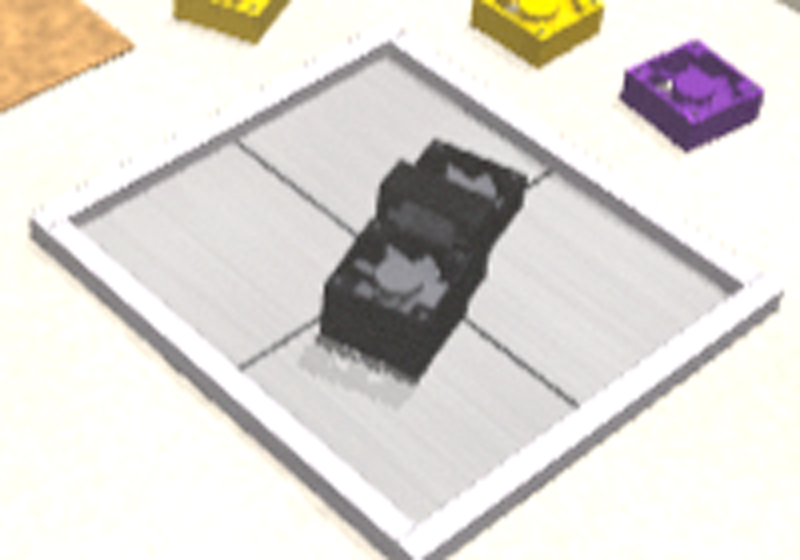

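The enlarged top crop (6x, offset 335,180) shows:
- The tray lines cross at (368, 331).
- fan_a's top corners are at (268, 185) and (388, 135).
- The standing fan's top face is a dark strip (330,300)-(465,240)-(480,285)-(345,345).
- fan_c's top is (360,370)-(495,320)-(540,435)-(405,488).

The side crop (4x, offset 280,230) shows the same three corners and confirms the heights order. I'll triangulate next.

```bash
python3 - <<'E'
from h import *
t,s=cams.get_image("top"),cams.get_image("side")
T=lambda x,y:np.array([(x+.5)/6+335-.5,(y+.5)/6+180-.5]); S=lambda x,y:np.array([(x+.5)/4+280-.5,(y+.5)/4+230-.5])
for n,a,b in [("cross",(368,331),(353,234)),("lineE",(662,335),(577,405)),("lineW",(80,328),(238,142)),("lineN",(365,68),(551,172)),("lineS",(373,602),(242,367)),
 ("cBL",(405,488),(325,290)),("cBR",(540,435),(430,325)),("cTR",(495,320),(482,262)),
 ("sBL",(345,345),(380,190)),("sTL",(330,300),(402,160)),("sTR",(465,240),(497,200)),("aTL",(268,185),(435,140)),("aTR",(388,135),(525,182)),("frameBR",(680,632),(400,548)),("frameTL",(60,45),(388,38))]:
    p,e=cross(t,T(*a),s,S(*b)); print(n,p.round(1),"gap",e.round(1))
P=lambda pts,z:plane(t,[T(*p) for p in pts],z)
for n,pts,z in [("c",[(405,488),(540,435),(495,320),(360,370)],54),("s",[(345,345),(480,285),(465,240),(330,300)],64),("a",[(268,185),(388,135)],29),("lines",[(80,328),(662,335),(365,68),(373,602),(368,331)],4)]:
    w=P(pts,z); print(n,w.round(1).tolist(),w.mean(0).round(1))
def quad(d,m):
    r=cv2.minAreaRect(big(m)); return r
E
```

```text
cross [ 559.7 -170.3   30.6] gap 21.1
lineE [ 568.7 -318.5    8. ] gap 4.7
lineW [ 5.768e+02 -4.300e+01 -3.000e-01] gap 0.1
lineN [ 705.4 -183.6   -1.2] gap 2.4
lineS [ 447.8 -180.6    4.6] gap 8.3
cBL [ 496.  -192.    40.4] gap 7.7
cBR [ 516.6 -251.8   48.8] gap 2.0
cTR [ 572.7 -235.4   45.7] gap 5.7
sBL [ 561.3 -165.5   54.9] gap 10.4
sTL [ 582.5 -159.4   60.4] gap 13.2
sTR [ 605.1 -218.6   60.6] gap 0.1
aTL [ 644.3 -135.    24.4] gap 8.2
aTR [ 667.1 -191.5   18.3] gap 0.3
frameBR [ 429.5 -320.7    6.8] gap 0.0
frameTL [716.5 -34.6   4.7] gap 0.9
c [[490.8, -187.5], [515.0, -250.1], [568.7, -232.0], [545.5, -168.9]] [ 530.  -209.6]
s [[555.2, -161.0], [583.0, -223.9], [604.3, -217.9], [576.3, -154.8]] [ 579.7 -189.4]
a [[639.7, -131.9], [664.1, -189.7]] [ 651.9 -160.8]
lines [[575.9, -42.8], [571.4, -321.1], [704.9, -183.7], [444.4, -178.3], [573.9, -180.5]] [ 574.1 -181.3]
```

```bash
cat > plan.py <<'E'
import sys, numpy as np
from plant import manip
# python3 plan.py X Y Z YAW [rows]: rows in tool axes, turning spread over rows, shift before turn
X,Y,Z,W=map(float,sys.argv[1:5]); o=manip.observe(); p=o["eef_pos"]; w=o["eef_rot"][2]
d=np.array([X,Y,Z])-p; dw=(W-w+180)%360-180
n=max(int(np.ceil(np.linalg.norm(d)/60)),int(np.ceil(abs(dw)/4.9)),1)
if len(sys.argv)>5: n=int(sys.argv[5])
print("at",p.round(1),o["eef_rot"].round(1),"t",round(o["clock"],2),"rows",n,"turn",round(-dw/5/n,3))
for i in range(n):
    a=np.radians(w+dw*i/n); e=d/n/300
    print([round(float(v),3) for v in (np.cos(a)*e[0]+np.sin(a)*e[1],np.sin(a)*e[0]-np.cos(a)*e[1],-e[2])])
    if dw==0 or abs(dw)<.3: print("x",n); break
E
python3 plan.py 582 -194 150 202 15
```

```text
at [176.9 494.2 245.1] [-180.    -0.   160.3] t 0.3 rows 15 turn -0.556
[-0.136, -0.114, 0.021]
[-0.131, -0.12, 0.021]
[-0.125, -0.126, 0.021]
[-0.118, -0.132, 0.021]
[-0.112, -0.138, 0.021]
[-0.105, -0.143, 0.021]
[-0.098, -0.148, 0.021]
[-0.091, -0.153, 0.021]
[-0.083, -0.157, 0.021]
[-0.075, -0.161, 0.021]
[-0.068, -0.164, 0.021]
[-0.06, -0.167, 0.021]
[-0.051, -0.17, 0.021]
[-0.043, -0.172, 0.021]
[-0.035, -0.174, 0.021]
```

Emit:
drive_tool --delta_pos '[[-0.136,-0.114,0.021],[-0.131,-0.12,0.021],[-0.125,-0.126,0.021],[-0.118,-0.132,0.021],[-0.112,-0.138,0.021]]' --rotation '[[0,0,-0.556],[0,0,-0.556],[0,0,-0.556],[0,0,-0.556],[0,0,-0.556]]' --hand '[1,1,1,1,1]'

```text
clock: 0.92
eef_pos: [312.7, 263.5, 213.8]
eef_rot: [180.0, 0.0, 174.3]
wrist_force: [0.2, 0.0, 0.2]
gripper_width: 0.999
gripper_force: 0.0
```

Emit:
drive_tool --delta_pos '[[-0.105,-0.143,0.021],[-0.098,-0.148,0.021],[-0.091,-0.153,0.021],[-0.083,-0.157,0.021],[-0.075,-0.161,0.021]]' --rotation '[[0,0,-0.556],[0,0,-0.556],[0,0,-0.556],[0,0,-0.556],[0,0,-0.556]]' --hand '[1,1,1,1,1]'

```text
clock: 1.55
eef_pos: [447.8, 33.5, 182.2]
eef_rot: [180.0, 0.0, -171.8]
wrist_force: [-0.0, 0.8, 0.1]
gripper_width: 0.999
gripper_force: 0.0
```

Emit:
drive_tool --delta_pos '[[-0.068,-0.164,0.021],[-0.06,-0.167,0.021],[-0.051,-0.17,0.021],[-0.043,-0.172,0.021],[-0.035,-0.174,0.021]]' --rotation '[[0,0,-0.556],[0,0,-0.556],[0,0,-0.556],[0,0,-0.556],[0,0,-0.556]]' --hand '[1,1,1,1,1]'

```text
clock: 2.17
eef_pos: [583.0, -195.7, 150.4]
eef_rot: [180.0, 0.0, -157.9]
wrist_force: [1.0, 0.8, 0.6]
gripper_width: 1.006
gripper_force: 0.0
```

Emit:
drive_tool --delta_pos '[[0,0,0]]' --rotation '[[0,0,0]]' --hand '[1]'

```text
clock: 2.3
eef_pos: [583.0, -197.3, 149.3]
eef_rot: [-180.0, -0.0, -158.2]
wrist_force: [-0.0, -0.2, -0.6]
gripper_width: 0.999
gripper_force: 0.0
```

```bash
python3 plan.py 582 -194 48 202
```

```text
at [ 583.  -197.3  149.3] [-180.    -0.  -158.2] t 2.3 rows 2 turn -0.017
[-0.0, 0.006, 0.169]
x 2
```

Emit:
drive_tool --delta_pos '[[0,0.004,0.15],[0,0.004,0.12],[0,0,0.07],[0,0,0]]' --rotation '[[0,0,0],[0,0,0],[0,0,0],[0,0,0]]' --hand '[1,1,1,1]'

```text
clock: 2.8
eef_pos: [580.1, -190.5, 47.3]
eef_rot: [179.8, -0.2, -158.0]
wrist_force: [-0.6, -0.3, -0.1]
gripper_width: 0.994
gripper_force: 0.0
```

```bash
python3 - <<'E'
from h import *
s=cams.get_image("side"); crop(s,330,200,130,110,6,"pics/g1.png")
print(manip.observe()["eef_pos"])
E
```

```text
[ 581.07004306 -191.06821612   48.77901651]
```

View pics/g1.png

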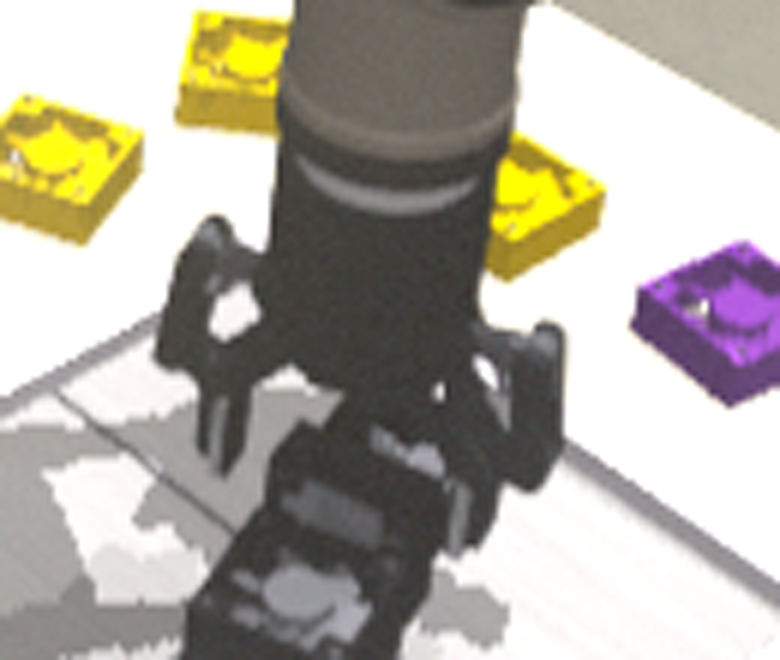

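The fingers straddle the standing fan, with tips at (220, 465) and (455, 550) and fan ends at about x 270 and 445. The right finger is a little closer, so I'll shift about 4 mm and close.

Emit:
drive_tool --delta_pos '[[0,-0.013,0],[0,0,0],[0,0,0],[0,0,0],[0,0,0]]' --rotation '[[0,0,0],[0,0,0],[0,0,0],[0,0,0],[0,0,0]]' --hand '[1,0.8,0.6,0.5,0.5]' --force 30

```text
clock: 3.48
eef_pos: [583.4, -195.7, 50.2]
eef_rot: [-179.9, 0.1, -158.0]
wrist_force: [-0.5, 0.1, 5.5]
gripper_width: 0.706
gripper_force: 32.2
```

Emit:
drive_tool --delta_pos '[[0,0,0],[0,0,0]]' --rotation '[[0,0,0],[0,0,0]]' --hand '[0.4,0.4]' --force 40

```text
clock: 3.72
eef_pos: [583.4, -195.7, 50.2]
eef_rot: [-179.9, 0.1, -158.0]
wrist_force: [-0.2, 0.7, 6.2]
gripper_width: 0.701
gripper_force: 41.5
```

Emit:
drive_tool --delta_pos '[[0,0,-0.04],[0,0,-0.1],[0,0,-0.12],[0,0,-0.07],[0,0,0]]' --rotation '[[0,0,0],[0,0,0],[0,0,0],[0,0,0],[0,0,0]]' --hand '[0.4,0.4,0.4,0.4,0.4]'

```text
clock: 4.35
eef_pos: [583.8, -195.8, 150.2]
eef_rot: [-179.8, 0.2, -158.0]
wrist_force: [0.2, 0.4, -1.2]
gripper_width: 0.708
gripper_force: 43.1
```

```bash
python3 plan.py 495 145 140 180 8
```

```text
at [ 583.8 -195.8  150.2] [-179.8    0.2 -158. ] t 4.35 rows 8 turn 0.55
[-0.019, 0.146, 0.004]
[-0.012, 0.146, 0.004]
[-0.005, 0.147, 0.004]
[0.002, 0.147, 0.004]
[0.009, 0.146, 0.004]
[0.016, 0.146, 0.004]
[0.023, 0.145, 0.004]
[0.03, 0.144, 0.004]
```

Emit:
drive_tool --delta_pos '[[-0.019,0.146,0.004],[-0.012,0.146,0.004],[-0.005,0.147,0.004],[0.002,0.147,0.004],[0.009,0.146,0.004]]' --rotation '[[0,0,0.55],[0,0,0.55],[0,0,0.55],[0,0,0.55],[0,0,0.55]]' --hand '[0.4,0.4,0.4,0.4,0.4]'

```text
clock: 4.97
eef_pos: [526.3, 19.1, 140.7]
eef_rot: [180.0, -0.1, -171.8]
wrist_force: [-0.1, -0.1, -1.0]
gripper_width: 0.698
gripper_force: 43.1
```

Emit:
drive_tool --delta_pos '[[0.016,0.146,0.004],[0.023,0.145,0.004],[0.03,0.144,0.004],[0,0,0],[0,0,0]]' --rotation '[[0,0,0.55],[0,0,0.55],[0,0,0.55],[0,0,0],[0,0,0]]' --hand '[0.4,0.4,0.4,0.4,0.4]'

```text
clock: 5.6
eef_pos: [494.1, 145.4, 137.6]
eef_rot: [-180.0, -0.1, -179.9]
wrist_force: [0.0, -0.2, -0.6]
gripper_width: 0.7
gripper_force: 43.2
```

```bash
python3 plan.py 495 145 53 180 4; python3 - <<'E'
from h import *
s=cams.get_image("side"); crop(s,215,130,130,150,4,"pics/g2.png")
E
```

```text
at [494.1 145.4 137.6] [-1.800e+02 -1.000e-01 -1.799e+02] t 5.6 rows 4 turn 0.003
[-0.001, -0.0, 0.07]
x 4
```

View pics/g2.png

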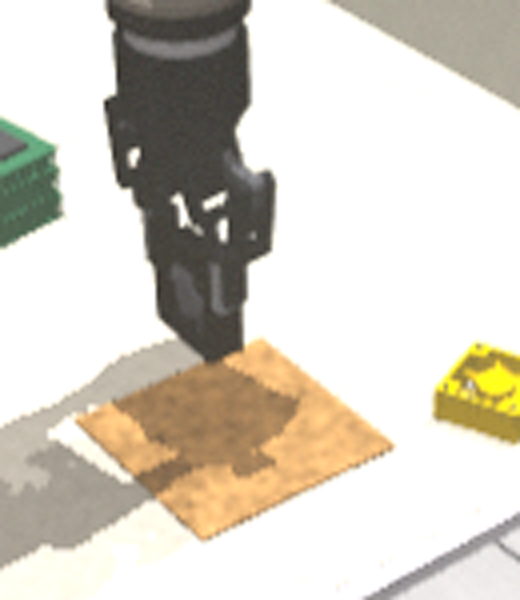

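The picture shows the fan held upright above the mat, with its lower edge at about (200, 345). I'm lowering it.

Emit:
drive_tool --delta_pos '[[0,0,0.11],[0,0,0.1],[0,0,0.06],[0,0,0.012],[0,0,0.005]]' --rotation '[[0,0,0],[0,0,0],[0,0,0],[0,0,0],[0,0,0]]' --hand '[0.4,0.4,0.4,0.4,0.4]'

```text
clock: 6.28
eef_pos: [494.9, 145.1, 52.4]
eef_rot: [180.0, 0.0, 179.9]
wrist_force: [-0.2, 0.6, -0.4]
gripper_width: 0.698
gripper_force: 43.2
```

Emit:
drive_tool --delta_pos '[[0,0,0.002],[0,0,0]]' --rotation '[[0,0,0],[0,0,0]]' --hand '[0.4,0.4]'

```text
clock: 6.52
eef_pos: [494.8, 145.7, 52.1]
eef_rot: [180.0, 0.1, -180.0]
wrist_force: [1.1, 0.5, -0.1]
gripper_width: 0.702
gripper_force: 43.2
```

Emit:
drive_tool --delta_pos '[[0,0,0.004],[0,0,0.003],[0,0,0]]' --rotation '[[0,0,0],[0,0,0],[0,0,0]]' --hand '[0.4,0.4,0.4]'

```text
clock: 6.9
eef_pos: [494.7, 145.9, 50.3]
eef_rot: [180.0, 0.1, -180.0]
wrist_force: [-1.5, -0.4, 6.6]
gripper_width: 0.698
gripper_force: 44.0
```

Emit:
drive_tool --delta_pos '[[0,0,0],[0,0,0],[0,0,0],[0,0,0]]' --rotation '[[0,0,0],[0,0,0],[0,0,0],[0,0,0]]' --hand '[0.75,0.85,1,1]'

```text
clock: 7.4
eef_pos: [494.3, 145.7, 49.3]
eef_rot: [180.0, -0.0, -180.0]
wrist_force: [1.0, -0.7, -0.3]
gripper_width: 1.002
gripper_force: 0.0
```

Emit:
drive_tool --delta_pos '[[0,0,-0.05],[0,0,-0.1],[0,0,-0.1],[0,0,0],[0,0,0]]' --rotation '[[0,0,0],[0,0,0],[0,0,0],[0,0,0],[0,0,0]]' --hand '[1,1,1,1,1]'

```text
clock: 8.02
eef_pos: [494.1, 145.7, 124.4]
eef_rot: [180.0, -0.0, -180.0]
wrist_force: [-0.7, -0.1, -0.1]
gripper_width: 1.0
gripper_force: 0.0
```

```bash
python3 - <<'E'
from h import *
s=cams.get_image("side"); crop(s,215,130,130,150,4,"pics/g3.png")
print(manip.observe()["eef_pos"])
E
```

```text
[493.84228657 145.67787119 123.94099883]
```

View pics/g3.png

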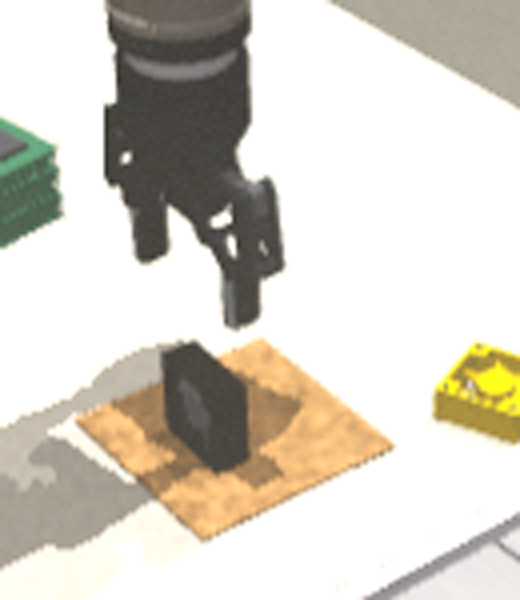

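The fan stands free and upright on the mat at about (205, 405), so it's let go. Next I push its near face close to the top, away from the robot (+x).

Emit:
drive_tool --delta_pos '[[0.085,0,0],[0.085,0,0],[0,0,0.1],[0,0,0.1],[0,0,0]]' --rotation '[[0,0,0],[0,0,0],[0,0,0],[0,0,0],[0,0,0]]' --hand '[0.5,0,0,0,0]'

```text
clock: 8.7
eef_pos: [441.3, 145.4, 62.2]
eef_rot: [-180.0, -0.4, 180.0]
wrist_force: [0.4, -0.4, -0.1]
gripper_width: -0.002
gripper_force: 0.0
```

Emit:
drive_tool --delta_pos '[[-0.05,0,0],[-0.03,0,0],[-0.018,0,0],[-0.018,0,0],[-0.018,0,0]]' --rotation '[[0,0,0],[0,0,0],[0,0,0],[0,0,0],[0,0,0]]' --hand '[0,0,0,0,0]'

```text
clock: 9.32
eef_pos: [483.7, 145.7, 64.5]
eef_rot: [180.0, -0.0, -180.0]
wrist_force: [-0.0, -0.5, 0.3]
gripper_width: -0.001
gripper_force: 0.1
```

Emit:
drive_tool --delta_pos '[[-0.018,0,0],[-0.018,0,0],[-0.018,0,0],[0,0,0],[0,0,0]]' --rotation '[[0,0,0],[0,0,0],[0,0,0],[0,0,0],[0,0,0]]' --hand '[0,0,0,0,0]'

```text
clock: 9.95
eef_pos: [499.6, 145.7, 64.3]
eef_rot: [180.0, -0.0, 180.0]
wrist_force: [-0.1, 0.2, 0.2]
gripper_width: -0.004
gripper_force: 0.0
```

```bash
python3 - <<'E'
from h import *
s=cams.get_image("side"); crop(s,215,130,130,150,4,"pics/g4.png")
print(manip.observe()["eef_pos"])
E
```

```text
[499.54363562 145.72372064  64.32420625]
```

View pics/g4.png

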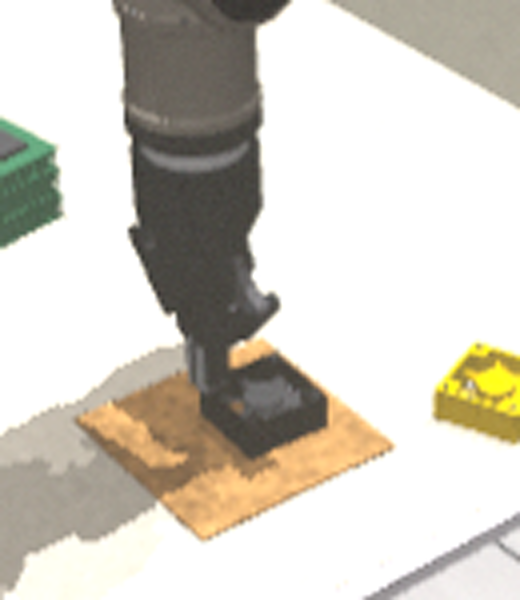

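The fan now lies flat on the mat, with its top face corners in the crop at about (200,408), (275,355), (327,400) and (255,432). I'll rise and measure it.

Emit:
drive_tool --delta_pos '[[0.1,0,-0.1],[0.1,0,-0.1],[0,0,0],[0,0,0]]' --rotation '[[0,0,0],[0,0,0],[0,0,0],[0,0,0]]' --hand '[1,1,1,1]'

```text
clock: 10.5
eef_pos: [440.2, 145.8, 124.4]
eef_rot: [180.0, 0.1, -180.0]
wrist_force: [-0.4, -0.1, -0.3]
gripper_width: 0.847
gripper_force: 0.0
```

```bash
python3 - <<'E'
from h import *
s,t=cams.get_image("side"),cams.get_image("top")
S=lambda x,y:np.array([(x+.5)/4+215-.5,(y+.5)/4+130-.5])
w=plane(s,[S(*p) for p in [(200,408),(275,355),(327,400),(255,432)]],29); print(w.round(1),w.mean(0).round(1))
for n,d,(x,y,W,H) in (("side",s,(255,212,50,40)),("top",t,(255,230,55,50))):
    m=np.zeros((480,640),np.uint8); m[y:y+H,x:x+W]=d["color"][y:y+H,x:x+W].max(2)<62
    c=big(m); r=cv2.minAreaRect(c); print(n,r,cv2.contourArea(c),plane(d,[r[0]],18).round(1), plane(d,cv2.boxPoints(r),29).round(0).tolist())
E
python3 plan.py 538 146 100 180
```

```text
[[494.6 149.1]
 [566.1 163.9]
 [562.  104.2]
 [506.7 107.3]] [532.3 131.1]
side ((280.1836242675781, 230.91969299316406), (21.415176391601562, 28.68717384338379), 66.37062072753906) 480.0 [[535.2 137.8]] [[503.0, 168.0], [586.0, 165.0], [550.0, 85.0], [472.0, 90.0]]
top ((289.59307861328125, 265.90728759765625), (32.81206512451172, 51.522422790527344), 32.125) 283.0 [[483.3 122.1]] [[446.0, 197.0], [568.0, 123.0], [518.0, 45.0], [398.0, 120.0]]
at [440.1 145.7 123.7] [-180.   -0.  180.] t 10.6 rows 2 turn -0.001
[-0.163, 0.001, 0.04]
x 2
```

Emit:
drive_tool --delta_pos '[[-0.17,0,0.04],[-0.153,0.0,0.04],[0,0,0.12],[0,0,0.1],[0,0,0.04]]' --rotation '[[0,0,0],[0,0,0],[0,0,0],[0,0,0],[0,0,0]]' --hand '[1,1,1,1,1]'

```text
clock: 11.22
eef_pos: [535.6, 145.4, 19.6]
eef_rot: [-180.0, -0.3, 180.0]
wrist_force: [0.9, 1.1, 0.9]
gripper_width: 0.999
gripper_force: 0.0
```

Emit:
drive_tool --delta_pos '[[0,0,0.004],[0,0,0],[0,0,0],[0,0,0],[0,0,0]]' --rotation '[[0,0,0],[0,0,0],[0,0,0],[0,0,0],[0,0,0]]' --hand '[1,0.8,0.6,0.5,0.4]'

```text
clock: 11.85
eef_pos: [537.6, 145.9, 22.8]
eef_rot: [180.0, 0.2, -180.0]
wrist_force: [-1.1, -0.3, 6.0]
gripper_width: 0.69
gripper_force: 43.2
```

```bash
python3 -c "
from plant import manip; o=manip.observe(); print(o['wrist_force'],o['wrist_torque'],o['gripper_force'],o['gripper_width'],o['eef_pos'])"
```

```text
[-1.06861341 -0.30762491  5.96917413] [-0.09452578  0.11875558 -0.00688715] 43.20201973838266 0.6897861744250483 [537.60976156 145.87008168  22.82666773]
```

Emit:
drive_tool --delta_pos '[[0,0,-0.05],[0,0,-0.12],[0,0,-0.12],[0,0,0],[0,0,0]]' --rotation '[[0,0,0],[0,0,0],[0,0,0],[0,0,0],[0,0,0]]' --hand '[0.4,0.4,0.4,0.4,0.4]'

```text
clock: 12.48
eef_pos: [536.3, 145.7, 108.3]
eef_rot: [180.0, -0.0, -180.0]
wrist_force: [0.0, -0.2, -1.4]
gripper_width: 0.696
gripper_force: 42.9
```

```bash
python3 plan.py 510 -110 90 179 5
```

```text
at [536.3 145.7 108.3] [ 180.   -0. -180.] t 12.47 rows 5 turn 0.04
[0.018, -0.17, 0.012]
[0.017, -0.171, 0.012]
[0.016, -0.171, 0.012]
[0.016, -0.171, 0.012]
[0.015, -0.171, 0.012]
```

Emit:
drive_tool --delta_pos '[[0.018,-0.17,0.012],[0.017,-0.171,0.012],[0.016,-0.171,0.012],[0.016,-0.171,0.012],[0.015,-0.171,0.012]]' --rotation '[[0,0,0.04],[0,0,0.04],[0,0,0.04],[0,0,0.04],[0,0,0.04]]' --hand '[0.4,0.4,0.4,0.4,0.4]'

```text
clock: 13.1
eef_pos: [509.2, -111.6, 88.9]
eef_rot: [179.9, -0.1, 179.0]
wrist_force: [0.3, -0.9, -0.4]
gripper_width: 0.691
gripper_force: 42.9
```

Emit:
drive_tool --delta_pos '[[0,0,0],[0,0,0.1],[0,0,0.08],[0,0,0.03],[0,0,0]]' --rotation '[[0,0,0],[0,0,0],[0,0,0],[0,0,0],[0,0,0]]' --hand '[0.4,0.4,0.4,0.4,0.4]'

```text
clock: 13.72
eef_pos: [509.9, -109.5, 26.6]
eef_rot: [180.0, -0.1, 179.0]
wrist_force: [0.3, 0.7, 0.0]
gripper_width: 0.691
gripper_force: 43.0
```

Emit:
drive_tool --delta_pos '[[0,0,0.008],[0,0,0.006],[0,0,0],[0,0,0],[0,0,0]]' --rotation '[[0,0,0],[0,0,0],[0,0,0],[0,0,0],[0,0,0]]' --hand '[0.4,0.4,0.4,0.75,0.85]'

```text
clock: 14.35
eef_pos: [510.4, -110.4, 23.2]
eef_rot: [-180.0, 0.0, 179.0]
wrist_force: [0.3, 0.2, 0.8]
gripper_width: 0.849
gripper_force: 0.0
```

Emit:
drive_tool --delta_pos '[[0,0,-0.04],[0,0,-0.12],[0,0.15,-0.14],[0,0.2,0],[0,0.2,0]]' --rotation '[[0,0,0],[0,0,0],[0,0,0],[0,0,0],[0,0,0]]' --hand '[0.9,0.95,1,1,1]'

```text
clock: 14.98
eef_pos: [513.6, 56.1, 114.7]
eef_rot: [180.0, 0.2, 178.9]
wrist_force: [0.7, -0.2, -0.1]
gripper_width: 0.995
gripper_force: 0.0
```

```bash
python3 - <<'E'
from h import *
t=cams.get_image("top"); s=cams.get_image("side")
a=t["color"][180:292,335:460]; b=s["color"][230:370,280:480]
f=lambda c,k:cv2.resize(np.clip(c.astype(float)*1.9,0,255).astype(np.uint8),None,fx=k,fy=k,interpolation=cv2.INTER_CUBIC)
cv2.imwrite("pics/g5.png",f(a,6))
print(manip.observe()["eef_pos"])
E
```

```text
[512.74900339  59.63935166 114.12759427]
```

View pics/g5.png

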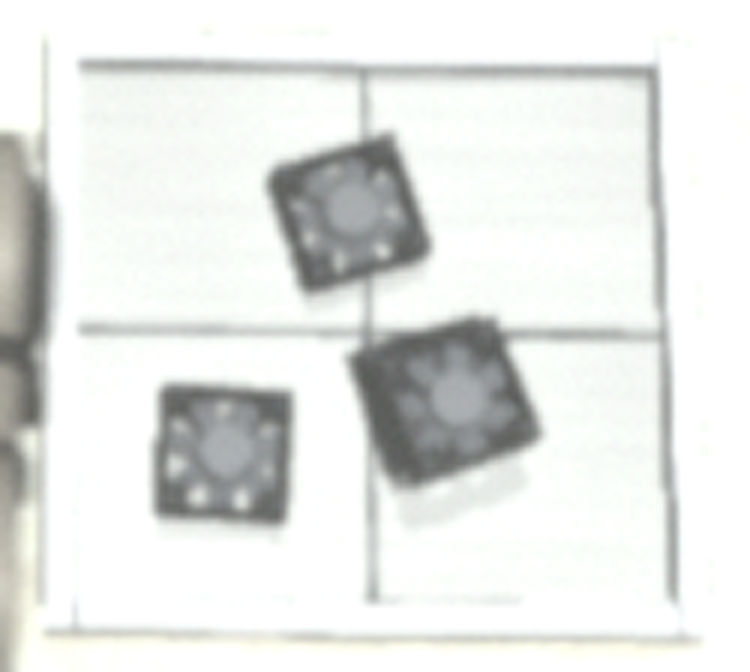

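The placed fan sits at about (225, 452), near the middle of its quarter. fan_a's hub is at about (352, 208) and fan_c's at about (460, 398). I'll measure by mask, using the placed fan's known position as a check.

```bash
cat > meas.py <<'E'
from h import *
t=cams.get_image("top")
g=t["color"].min(2); m=np.zeros_like(g); m[193:279,350:444]=(g[193:279,350:444]<85)
m=cv2.morphologyEx(m,cv2.MORPH_OPEN,np.ones((3,3),np.uint8))
for c in cv2.findContours(m,cv2.RETR_EXTERNAL,cv2.CHAIN_APPROX_NONE)[0]:
    if cv2.contourArea(c)<150: continue
    r=cv2.minAreaRect(c)
    for z in (17,29,54):
        b=plane(t,cv2.boxPoints(r),z); e=b[1]-b[0]; print(z,np.round(b.mean(0),1),"ang",round(np.degrees(np.arctan2(e[1],e[0]))%90,1),"size",np.linalg.norm(b[1]-b[0]).round(1),np.linalg.norm(b[2]-b[1]).round(1))
T=lambda x,y:np.array([(x+.5)/6+334.5,(y+.5)/6+179.5])
print("hubs",plane(t,[T(228,452),T(352,208)],25).round(1),plane(t,[T(460,398)],50).round(1))
E
python3 meas.py; python3 plan.py 625 -174 110 202
```

```text
17 [ 513.6 -107.8] ang 89.8 size 59.4 62.6
29 [ 511.6 -106.7] ang 89.8 size 58.9 62.1
54 [ 507.6 -104.3] ang 89.8 size 57.8 60.9
17 [ 539.7 -211.8] ang 20.5 size 76.3 71.1
29 [ 537.5 -209.7] ang 20.5 size 75.6 70.5
54 [ 533.  -205.4] ang 20.5 size 74.2 69.2
17 [ 627.9 -171.2] ang 18.6 size 63.7 64.7
29 [ 625.  -169.5] ang 18.6 size 63.1 64.2
54 [ 618.8 -166. ] ang 18.6 size 61.9 63.0
hubs [[ 512.3 -110.1]
 [ 629.3 -171.9]] [[ 533. -215.]]
at [513.   57.2 113.9] [1.800e+02 1.000e-01 1.793e+02] t 15.12 rows 5 turn -0.908
[-0.077, -0.153, 0.003]
[-0.064, -0.159, 0.003]
[-0.051, -0.163, 0.003]
[-0.038, -0.167, 0.003]
[-0.025, -0.169, 0.003]
```

Emit:
drive_tool --delta_pos '[[-0.077,-0.153,0.003],[-0.064,-0.159,0.003],[-0.051,-0.163,0.003],[-0.038,-0.167,0.003],[-0.025,-0.169,0.003]]' --rotation '[[0,0,-0.83],[0,0,-0.83],[0,0,-0.83],[0,0,-0.83],[0,0,-0.83]]' --hand '[1,1,1,1,1]'

```text
clock: 15.75
eef_pos: [620.6, -181.9, 109.0]
eef_rot: [-180.0, 0.0, -160.2]
wrist_force: [0.4, 0.2, -0.1]
gripper_width: 0.999
gripper_force: 0.0
```

Emit:
drive_tool --delta_pos '[[0,0,0],[0,0,0]]' --rotation '[[0,0,0],[0,0,0]]' --hand '[1,1]'

```text
clock: 16.0
eef_pos: [619.8, -179.2, 108.4]
eef_rot: [179.9, -0.0, -160.4]
wrist_force: [-0.5, 0.2, 0.2]
gripper_width: 1.002
gripper_force: 0.0
```

```bash
python3 plan.py 626 -173 21 200
```

```text
at [ 619.8 -179.2  108.4] [ 179.9   -0.  -160.4] t 16.0 rows 2 turn -0.038
[-0.013, 0.006, 0.146]
[-0.013, 0.006, 0.146]
```

Emit:
drive_tool --delta_pos '[[-0.013,0.006,0.1],[-0.013,0.006,0.1],[0,0,0.07],[0,0,0.02],[0,0,0]]' --rotation '[[0,0,0],[0,0,0],[0,0,0],[0,0,0],[0,0,0]]' --hand '[1,1,1,1,1]'

```text
clock: 16.62
eef_pos: [626.7, -171.8, 22.0]
eef_rot: [180.0, 0.0, -160.2]
wrist_force: [0.6, -0.9, 1.1]
gripper_width: 0.997
gripper_force: 0.0
```

Emit:
drive_tool --delta_pos '[[0,0,0],[0,0,0],[0,0,0],[0,0,0],[0,0,0]]' --rotation '[[0,0,0],[0,0,0],[0,0,0],[0,0,0],[0,0,0]]' --hand '[0.8,0.6,0.5,0.4,0.4]'

```text
clock: 17.25
eef_pos: [627.5, -172.6, 23.2]
eef_rot: [-179.9, 0.1, -160.3]
wrist_force: [-1.1, 0.6, 6.5]
gripper_width: 0.696
gripper_force: 43.2
```

Emit:
drive_tool --delta_pos '[[0,0,-0.05],[0,0,-0.1],[0,0,-0.1],[0,0,0],[0,0,0]]' --rotation '[[0,0,0],[0,0,0],[0,0,0],[0,0,0],[0,0,0]]' --hand '[0.4,0.4,0.4,0.4,0.4]'

```text
clock: 17.88
eef_pos: [626.3, -172.2, 96.0]
eef_rot: [180.0, -0.0, -160.2]
wrist_force: [-0.3, -0.2, -1.1]
gripper_width: 0.694
gripper_force: 42.9
```

```bash
python3 plan.py 639 -112 80 179 5
```

```text
at [ 626.3 -172.2   96. ] [ 180.    -0.  -160.2] t 17.88 rows 5 turn 0.83
[-0.022, 0.035, 0.011]
[-0.019, 0.036, 0.011]
[-0.016, 0.038, 0.011]
[-0.014, 0.039, 0.011]
[-0.011, 0.04, 0.011]
```

Emit:
drive_tool --delta_pos '[[-0.022,0.035,0.011],[-0.019,0.036,0.011],[-0.016,0.038,0.011],[-0.014,0.039,0.011],[-0.011,0.04,0.011]]' --rotation '[[0,0,0.83],[0,0,0.83],[0,0,0.83],[0,0,0.83],[0,0,0.83]]' --hand '[0.4,0.4,0.4,0.4,0.4]'

```text
clock: 18.5
eef_pos: [638.8, -111.2, 78.0]
eef_rot: [179.9, -0.2, 178.9]
wrist_force: [1.0, 0.2, -0.7]
gripper_width: 0.691
gripper_force: 42.9
```

Emit:
drive_tool --delta_pos '[[0,0,0],[0,0,0.08],[0,0,0.07],[0,0,0.025],[0,0,0]]' --rotation '[[0,0,0],[0,0,0],[0,0,0],[0,0,0],[0,0,0]]' --hand '[0.4,0.4,0.4,0.4,0.4]'

```text
clock: 19.12
eef_pos: [639.4, -112.2, 27.0]
eef_rot: [180.0, -0.1, 179.0]
wrist_force: [0.3, 0.2, -0.8]
gripper_width: 0.692
gripper_force: 42.9
```

Emit:
drive_tool --delta_pos '[[0,0,0.008],[0,0,0.005],[0,0,0],[0,0,0],[0,0,0]]' --rotation '[[0,0,0],[0,0,0],[0,0,0],[0,0,0],[0,0,0]]' --hand '[0.4,0.4,0.4,0.75,0.85]'

```text
clock: 19.75
eef_pos: [639.9, -111.9, 23.9]
eef_rot: [-180.0, 0.0, 179.0]
wrist_force: [0.2, 0.1, -0.2]
gripper_width: 0.849
gripper_force: 0.0
```

Emit:
drive_tool --delta_pos '[[0,0,-0.05],[0,0,-0.13],[0,0,-0.14],[0,0,0],[0,0,0]]' --rotation '[[0,0,0],[0,0,0],[0,0,0],[0,0,0],[0,0,0]]' --hand '[0.9,1,1,1,1]'

```text
clock: 20.38
eef_pos: [639.6, -111.8, 120.0]
eef_rot: [180.0, 0.0, 179.0]
wrist_force: [-0.2, -1.1, -0.6]
gripper_width: 1.0
gripper_force: 0.0
```

```bash
python3 plan.py 532 -214 110 200 5
```

```text
at [ 639.6 -111.8  120. ] [180.   0. 179.] t 20.38 rows 5 turn -0.84
[0.071, -0.069, 0.007]
[0.075, -0.064, 0.007]
[0.08, -0.058, 0.007]
[0.084, -0.052, 0.007]
[0.088, -0.046, 0.007]
```

Emit:
drive_tool --delta_pos '[[0.071,-0.069,0.007],[0.075,-0.064,0.007],[0.08,-0.058,0.007],[0.084,-0.052,0.007],[0.088,-0.046,0.007]]' --rotation '[[0,0,-0.84],[0,0,-0.84],[0,0,-0.84],[0,0,-0.84],[0,0,-0.84]]' --hand '[1,1,1,1,1]'

```text
clock: 21.0
eef_pos: [530.4, -214.0, 107.7]
eef_rot: [179.9, -0.1, -159.9]
wrist_force: [-0.6, 0.1, -0.2]
gripper_width: 0.998
gripper_force: 0.0
```

Emit:
drive_tool --delta_pos '[[0,0,0],[0,0,0]]' --rotation '[[0,0,0],[0,0,0]]' --hand '[1,1]'

```text
clock: 21.25
eef_pos: [532.0, -213.4, 108.5]
eef_rot: [179.9, -0.0, -160.1]
wrist_force: [0.1, 0.1, 0.2]
gripper_width: 1.002
gripper_force: 0.0
```

```bash
python3 plan.py 532 -214 47 200 2
```

```text
at [ 532.  -213.4  108.5] [ 179.9   -0.  -160.1] t 21.25 rows 2 turn -0.006
[0.0, -0.001, 0.102]
x 2
```

Emit:
drive_tool --delta_pos '[[0,0,0.09],[0,0,0.08],[0,0,0.03],[0,0,0],[0,0,0]]' --rotation '[[0,0,0],[0,0,0],[0,0,0],[0,0,0],[0,0,0]]' --hand '[1,1,1,0.8,0.6]'

```text
clock: 21.88
eef_pos: [532.9, -214.0, 50.3]
eef_rot: [-179.9, 0.1, -160.0]
wrist_force: [0.8, -0.2, -0.3]
gripper_width: 0.694
gripper_force: 44.4
```

Emit:
drive_tool --delta_pos '[[0,0,0],[0,0,0],[0,0,0]]' --rotation '[[0,0,0],[0,0,0],[0,0,0]]' --hand '[0.5,0.4,0.4]'

```text
clock: 22.25
eef_pos: [532.5, -214.0, 49.9]
eef_rot: [-179.9, 0.1, -160.0]
wrist_force: [0.6, 0.5, 6.3]
gripper_width: 0.689
gripper_force: 45.0
```

Emit:
drive_tool --delta_pos '[[0,0,-0.03],[0,0,-0.08],[0,0,-0.1],[0,0,0],[0,0,0]]' --rotation '[[0,0,0],[0,0,0],[0,0,0],[0,0,0],[0,0,0]]' --hand '[0.4,0.4,0.4,0.4,0.4]'

```text
clock: 22.88
eef_pos: [531.4, -213.5, 111.3]
eef_rot: [179.9, -0.0, -160.0]
wrist_force: [0.5, -0.5, -1.2]
gripper_width: 0.692
gripper_force: 44.4
```

```bash
python3 plan.py 638 -252 80 179 5
```

```text
at [ 531.4 -213.5  111.3] [ 179.9   -0.  -160. ] t 22.88 rows 5 turn 0.84
[-0.058, -0.048, 0.021]
[-0.061, -0.044, 0.021]
[-0.064, -0.039, 0.021]
[-0.067, -0.035, 0.021]
[-0.07, -0.03, 0.021]
```

Emit:
drive_tool --delta_pos '[[-0.058,-0.048,0.021],[-0.061,-0.044,0.021],[-0.064,-0.039,0.021],[-0.067,-0.035,0.021],[-0.07,-0.03,0.021]]' --rotation '[[0,0,0.84],[0,0,0.84],[0,0,0.84],[0,0,0.84],[0,0,0.84]]' --hand '[0.4,0.4,0.4,0.4,0.4]'

```text
clock: 23.5
eef_pos: [638.1, -252.1, 78.3]
eef_rot: [179.9, -0.2, 178.9]
wrist_force: [0.5, 0.3, -0.9]
gripper_width: 0.687
gripper_force: 44.4
```

Emit:
drive_tool --delta_pos '[[0,0,0],[0,0,0.08],[0,0,0.065],[0,0,0.02],[0,0,0]]' --rotation '[[0,0,0],[0,0,0],[0,0,0],[0,0,0],[0,0,0]]' --hand '[0.4,0.4,0.4,0.4,0.4]'

```text
clock: 24.12
eef_pos: [638.0, -252.2, 30.7]
eef_rot: [180.0, -0.0, 179.0]
wrist_force: [-0.2, -0.4, -0.9]
gripper_width: 0.69
gripper_force: 44.4
```

Next I release fan_c, rise, and clear the view to measure fan_b.

Emit:
drive_tool --delta_pos '[[0,0,0.013],[0,0,0.006],[0,0,0],[0,0,0],[0,0,0]]' --rotation '[[0,0,0],[0,0,0],[0,0,0],[0,0,0],[0,0,0]]' --hand '[0.4,0.4,0.4,0.75,0.85]'

```text
clock: 24.75
eef_pos: [638.5, -252.4, 25.7]
eef_rot: [-180.0, 0.0, 179.0]
wrist_force: [-0.5, -0.5, 0.1]
gripper_width: 0.852
gripper_force: 0.0
```

Emit:
drive_tool --delta_pos '[[0,0,-0.05],[0,0,-0.12],[0,0,-0.14],[-0.01,0.2,0],[0.03,0.2,0]]' --rotation '[[0,0,0],[0,0,0],[0,0,0],[0,0,0],[0,0,0]]' --hand '[0.9,1,1,1,1]'

```text
clock: 25.38
eef_pos: [635.3, -131.7, 120.4]
eef_rot: [-180.0, 0.2, 178.9]
wrist_force: [0.1, 0.3, 0.2]
gripper_width: 0.996
gripper_force: 0.0
```

Emit:
drive_tool --delta_pos '[[0.05,0.19,0],[0.05,0.19,0],[0.05,0.19,0],[0,0,0]]' --rotation '[[0,0,0],[0,0,0],[0,0,0],[0,0,0]]' --hand '[1,1,1,1]'

```text
clock: 25.88
eef_pos: [591.6, 43.5, 119.8]
eef_rot: [180.0, 0.0, 179.3]
wrist_force: [-0.3, -1.1, -0.5]
gripper_width: 0.999
gripper_force: 0.0
```

```bash
python3 meas.py; python3 - <<'E'
from h import *
crop(cams.get_image("top"),335,180,125,112,6,"pics/g6.png")
E
```

```text
17 [ 513.6 -109.2] ang 85.1 size 60.9 60.1
29 [ 511.7 -108.1] ang 85.1 size 60.3 59.6
54 [ 507.7 -105.7] ang 85.1 size 59.2 58.5
17 [ 540.9 -207.5] ang 15.9 size 66.3 62.6
29 [ 538.8 -205.5] ang 15.9 size 65.7 62.0
54 [ 534.2 -201.3] ang 15.9 size 64.5 60.9
17 [ 639.3 -250.2] ang 89.8 size 63.6 62.3
29 [ 636.3 -247.8] ang 89.8 size 63.0 61.7
54 [ 629.9 -242.8] ang 89.8 size 61.8 60.6
17 [ 641.3 -110.9] ang 89.8 size 60.6 65.2
29 [ 638.3 -109.8] ang 89.8 size 60.1 64.6
54 [ 631.9 -107.3] ang 89.8 size 59.0 63.4
hubs [[ 512.3 -110.1]
 [ 629.3 -171.9]] [[ 533. -215.]]
```

View pics/g6.png

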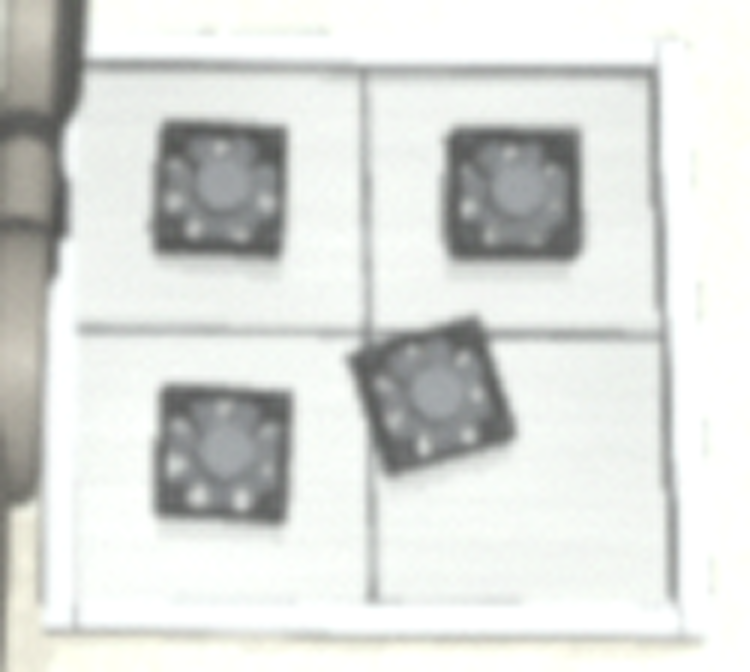

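Three fans sit in their quarters, at (222, 187), (515, 192) and (225, 452). fan_b is alone at (437, 393), turned about 16°.

```bash
python3 plan.py 539 -209 105 197 5
```

```text
at [592.9  39.9 119.6] [-1.800e+02  1.000e-01  1.791e+02] t 25.98 rows 5 turn -0.716
[0.033, -0.166, 0.01]
[0.044, -0.164, 0.01]
[0.054, -0.161, 0.01]
[0.064, -0.157, 0.01]
[0.073, -0.153, 0.01]
```

Emit:
drive_tool --delta_pos '[[0.033,-0.166,0.01],[0.044,-0.164,0.01],[0.054,-0.161,0.01],[0.064,-0.157,0.01],[0.073,-0.153,0.01]]' --rotation '[[0,0,-0.716],[0,0,-0.716],[0,0,-0.716],[0,0,-0.716],[0,0,-0.716]]' --hand '[1,1,1,1,1]'

```text
clock: 26.6
eef_pos: [537.5, -212.7, 103.9]
eef_rot: [-179.9, 0.1, -163.1]
wrist_force: [0.3, -0.1, -0.2]
gripper_width: 1.0
gripper_force: 0.0
```

Emit:
drive_tool --delta_pos '[[0,0,0],[0,0,0]]' --rotation '[[0,0,0],[0,0,0]]' --hand '[1,1]'

```text
clock: 26.85
eef_pos: [537.9, -210.1, 103.6]
eef_rot: [180.0, 0.0, -163.3]
wrist_force: [-0.3, 0.9, 0.6]
gripper_width: 0.997
gripper_force: 0.0
```

```bash
python3 plan.py 539 -209 22 197 2
```

```text
at [ 537.9 -210.1  103.6] [ 180.     0.  -163.3] t 26.85 rows 2 turn -0.026
[-0.002, 0.001, 0.136]
x 2
```

Emit:
drive_tool --delta_pos '[[-0.003,0.003,0.1],[0,0,0.1],[0,0,0.055],[0,0,0.017],[0,0,0]]' --rotation '[[0,0,0],[0,0,0],[0,0,0],[0,0,0],[0,0,0]]' --hand '[1,1,1,1,1]'

```text
clock: 27.48
eef_pos: [539.1, -207.8, 22.2]
eef_rot: [-180.0, 0.0, -163.1]
wrist_force: [0.7, -1.1, -0.2]
gripper_width: 1.0
gripper_force: 0.0
```

Emit:
drive_tool --delta_pos '[[0,0,0],[0,0,0],[0,0,0],[0,0,0],[0,0,0]]' --rotation '[[0,0,0],[0,0,0],[0,0,0],[0,0,0],[0,0,0]]' --hand '[0.8,0.6,0.5,0.4,0.4]'

```text
clock: 28.1
eef_pos: [539.4, -208.3, 23.0]
eef_rot: [-179.9, 0.1, -163.1]
wrist_force: [-1.2, 0.3, 5.5]
gripper_width: 0.694
gripper_force: 44.1
```

Emit:
drive_tool --delta_pos '[[0,0,-0.05],[0,0,-0.1],[0,0,-0.1],[0,0,0],[0,0,0]]' --rotation '[[0,0,0],[0,0,0],[0,0,0],[0,0,0],[0,0,0]]' --hand '[0.4,0.4,0.4,0.4,0.4]'

```text
clock: 28.72
eef_pos: [538.2, -207.6, 96.4]
eef_rot: [180.0, -0.0, -163.1]
wrist_force: [-1.4, -0.4, -1.4]
gripper_width: 0.695
gripper_force: 43.4
```

```bash
python3 plan.py 508 -250 80 179 5
```

```text
at [ 538.2 -207.6   96.4] [ 180.    -0.  -163.1] t 28.73 rows 5 turn 0.716
[0.027, -0.021, 0.011]
[0.026, -0.023, 0.011]
[0.025, -0.024, 0.011]
[0.023, -0.026, 0.011]
[0.021, -0.027, 0.011]
```

Emit:
drive_tool --delta_pos '[[0.027,-0.021,0.011],[0.026,-0.023,0.011],[0.025,-0.024,0.011],[0.023,-0.026,0.011],[0.021,-0.027,0.011]]' --rotation '[[0,0,0.716],[0,0,0.716],[0,0,0.716],[0,0,0.716],[0,0,0.716]]' --hand '[0.4,0.4,0.4,0.4,0.4]'

```text
clock: 29.35
eef_pos: [507.6, -249.8, 78.7]
eef_rot: [179.9, -0.1, 178.9]
wrist_force: [-0.7, -0.1, -0.9]
gripper_width: 0.692
gripper_force: 43.4
```

Emit:
drive_tool --delta_pos '[[0,0,0],[0,0,0.08],[0,0,0.07],[0,0,0.025],[0,0,0]]' --rotation '[[0,0,0],[0,0,0],[0,0,0],[0,0,0],[0,0,0]]' --hand '[0.4,0.4,0.4,0.4,0.4]'

```text
clock: 29.98
eef_pos: [508.5, -249.6, 27.3]
eef_rot: [180.0, -0.1, 179.0]
wrist_force: [0.3, 1.0, -0.9]
gripper_width: 0.689
gripper_force: 43.4
```

Emit:
drive_tool --delta_pos '[[0,0,0.009],[0,0,0.005],[0,0,0],[0,0,0],[0,0,0]]' --rotation '[[0,0,0],[0,0,0],[0,0,0],[0,0,0],[0,0,0]]' --hand '[0.4,0.4,0.4,0.75,0.85]'

```text
clock: 30.6
eef_pos: [508.8, -250.1, 23.8]
eef_rot: [-180.0, 0.0, 179.0]
wrist_force: [0.3, 0.4, 0.1]
gripper_width: 0.851
gripper_force: 0.0
```

Emit:
drive_tool --delta_pos '[[0,0,-0.05],[0,0,-0.12],[0,0.0,-0.15],[0,0.19,-0.05],[0,0.19,0]]' --rotation '[[0,0,0],[0,0,0],[0,0,0],[0,0,0],[0,0,0]]' --hand '[0.9,1,1,1,1]'

```text
clock: 31.22
eef_pos: [511.6, -135.6, 137.4]
eef_rot: [-179.9, 0.3, 178.9]
wrist_force: [1.0, 0.6, 0.5]
gripper_width: 0.998
gripper_force: 0.0
```

Emit:
drive_tool --delta_pos '[[0,0.19,0],[0,0.19,0],[0,0.19,0],[0,0,0],[0,0,0]]' --rotation '[[0,0,0],[0,0,0],[0,0,0],[0,0,0],[0,0,0]]' --hand '[1,1,1,1,1]'

```text
clock: 31.85
eef_pos: [513.8, 34.7, 135.4]
eef_rot: [-180.0, 0.1, 179.1]
wrist_force: [0.4, -1.0, 1.7]
gripper_width: 1.003
gripper_force: 0.0
```

```bash
python3 meas.py; python3 - <<'E'
from h import *
cv2.imwrite("pics/end.png",np.clip(cams.get_image("side")["color"][120:440,140:560]*1.5,0,255).astype(np.uint8))
E
```

```text
17 [ 508.7 -248.4] ang 89.8 size 65.1 59.8
29 [ 506.8 -246.1] ang 89.8 size 64.5 59.2
54 [ 502.9 -241.1] ang 89.8 size 63.3 58.1
17 [ 513.6 -107.8] ang 89.8 size 59.4 62.6
29 [ 511.6 -106.7] ang 89.8 size 58.9 62.1
54 [ 507.6 -104.3] ang 89.8 size 57.8 60.9
17 [ 639.3 -250.2] ang 89.8 size 63.6 62.3
29 [ 636.3 -247.8] ang 89.8 size 63.0 61.7
54 [ 629.9 -242.8] ang 89.8 size 61.8 60.6
17 [ 641.3 -110.9] ang 89.8 size 60.6 65.2
29 [ 638.3 -109.8] ang 89.8 size 60.1 64.6
54 [ 631.9 -107.3] ang 89.8 size 59.0 63.4
hubs [[ 512.3 -110.1]
 [ 629.3 -171.9]] [[ 533. -215.]]
```

View pics/end.png

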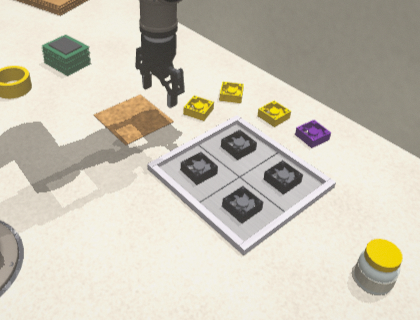

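The picture shows all four fans flat and square in their quarters, at (199,167), (239,145), (283,176) and (243,203). The gripper is clear and the bystanders haven't moved.

```bash
python3 -c "
from plant import manip; print(manip.hand_in())"
```

```text
the job is handed in; nothing more can be done
None
```

I handed the job in at about 32 s: the final views show all four fans flat and square, each within a few millimetres of its quarter's middle, and the standing fan went via the mat as asked; no verdict came back.

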